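# Lock the wood slice in its drilling jig with a screwdriver

### The job

Take the orange-handled flat screwdriver out of its wooden holder, set its blade into the slotted steel screw of the jig that holds a wood slice, and turn the screw clockwise until its red tongue points across the middle of the slice. Then stand the screwdriver back upright in its holder. Leave the screw of the empty jig as it is, and do not push the jig or its tongue with the gripper.

Things in the scene. Friction and masses are not known exactly. Their poses are not given: they have to be found in the camera images.
- driver: Flat screwdriver, 150 mm, 130 g, upright in the holder, blade down. Origin: middle of the blade's lower edge; z up the tool. Blade 14 mm wide along x, 3 mm thick (y), 22 mm tall; shank 10 mm in diameter; black collar 44 mm in diameter at z 75 to 80 mm, resting on the holder's top; orange handle 24 x 24 mm square, faces square to x and y, z 80 to 150 mm.
- holder: Fixed wooden block 70 x 70 mm, 80 mm high, with a 26 mm square hole through its middle (mouth chamfered 2 mm). Origin: centre of its underside, on the table; z up. The screwdriver stands in the middle of the hole at the start, its blade's edge 5 mm above the table, its x along the block's x; there it belongs at the end too.
- jig: The jig with a wood slice: fixed plywood board 180 (x) x 130 x 14 mm. Origin: centre of its underside; z up. The screw's axis is at x = -50 mm, the slice (80 mm in diameter, top 26 mm above the table) centred at x = +30 mm, y = 0. Three steel pins up to 34 mm high stand round the slice. The other jig is alike but bare, with no slice.
- slot (a point): Centre of the slot's floor on the jig's screw axis, 33 mm above the table; z up, x along the slot to the red tongue's tip (63 mm out), turning with the screw. Steel head 46 mm in diameter, top 12 mm above this point; slot open at both ends, 5.5 mm wide in the lowest 4 mm, flared to 18 mm at the top: a blade a little off slides in. Blade play about 10 degrees each way.
- tongue (a joint): Angle of that screw and its red tongue, rad, growing clockwise seen from above. At 0 the tongue points to the jig's +y, clear of the slice; at 1.57 straight at the slice's middle; a firm stop ends the turn at 1.75. Starts between 0 and 0.4. Stays where it is left; friction 0.06 N m.
- spare_tongue (a point): Tip of the red tongue of the other, empty jig, 60 mm out from that screw's axis, 29 mm above the table: not to be moved.
There are look-alikes about, which are no part of the job. Leave any green look-alike of the driver alone.

How it is judged (in metres and radians):
On the way, in this order (a step that is already met when the one before it is completed fails the run):
1. the blade sits in the slot of the screw, tool upright, before the screw has been turned far (horizontal distance between driver and slot below 0.012 m and z of driver in the frame of slot below 0.006 m and angle between driver's own z axis and vertical below 0.25 rad and value of joint tongue below 1 rad), for 0.1 s.
2. the screw has been turned with the blade in its slot until the tongue points across the slice (horizontal distance between driver and slot below 0.015 m and z of driver in the frame of slot below 0.01 m and value of joint tongue above 1.22 rad), for 0.1 s.
At the end, for the whole second after the job is handed in: The red tongue points across the middle of the slice (within 20 degrees short of it, or anywhere up to its stop), and the screwdriver stands at rest, upright within 7 degrees, back in its holder (blade within 15 mm of where it stood) (value of joint tongue above 1.22 rad and distance of driver from where it was at the start of the episode below 0.015 m and angle between driver's own z axis and vertical below 0.12 rad and linear speed of driver below 0.02 m/s); the robot touches nothing.
It fails at once if the tongue of the empty jig has been moved (more than 10 mm) (distance of spare_tongue from where it was at the start of the episode above 0.01 m).
It fails at once if the gripper's fingers push the jig, its screw or its tongue (more than 5 N) (contact force between the fingers and jig above 5 N).
It also fails if it takes over 51 s, if anything falls off the work surface, if the arm or the gripper's body presses on something with over 40 N, if the wrist force passes 120 N, or if a joint passes its speed limit or range.

### The arm

A 6-joint arm with a two-finger parallel gripper is mounted at the origin on the work surface. World frame = base frame: x ahead of the robot, y to its left, z up, the work surface at z = 0. Lengths are in mm, angles in rad, forces in N, time in s.
With the tool pointing down it reaches from about 275 to 750 mm from the base axis. Payload 10.2 kg.
Tool frame: the origin (TCP) lies at the very end of the fingers, on their centre line; the grasp point (between the pads) lies 19 mm behind it; z points along the fingers, y is the line along which they close (so a half turn about z gives the same grasp; the last joint's range is limited). The gripper opens to 85 mm and grips with 20 to 120 N. Pads are 22 mm wide; open, the fingers measure 114 mm over their backs; the gripper's body (76 mm by 85 mm) begins 54 mm behind the grasp point. The pads swing forward as they close: fully open they stand 13 mm farther back than shut.
Start: joints at [1.073, 0.313, 1.498, -0, 1.331, -0.223], TCP at [142.474, 505.304, 231.294] pointing down, gripper open.
Joint ranges: [-2.94, 2.94], [-0.97, 2.17], [0.19, 2.56], [-1.23, 4.37], [0.02, 3.11], [-2.88, 2.88]. Speed limits (rad/s): [2.39, 2.39, 3.01, 3.14, 3.14, 3.14].

### API

Orientations are given as a unit quaternion [w, x, y, z].
In Python, from rig import ctrl, optics gives the robot as it stands. The module is installed in compiled form; this text tells all that it offers.
- The arm moves only by the shell command python3 -m handwheel 'ROWS' [FORCE]. ROWS is JSON, a list that holds one entry, the list of rows, each a list of 5 numbers: the gripper command: -1 is fully open, 1 is shut, values between are in proportion, then the shift along the world's x, y, z in units of 50 mm (1.0 is 50 mm), then the turn about the world's z in units of 8 degrees (1.0 is 8 degrees). In form: [[[gripper, tx, ty, tz, twist], ...]]. A call has 1 to 10 rows; each row shifts and turns the commanded pose from where the row before left it; what a row does not reach is not made up. A row lasts 1/10 s, in which the tool goes at most 50 mm and 8.59 degrees, less where a joint would pass 70% of its speed; a pose out of reach is approached as far as the arm can. A call is refused whole if a number of a shift passes 1 or a number of a turn 1, either way. A call with a gripper value outside its range is refused whole. The fingers move at their own pace and stop on an object; FORCE is the grip in N (left out, the last holds). Time passes only in rows, so rows that do not move let the fingers close. It gives the time, the measured TCP pose, the force, the opening and the grip force at its end, in the units of the state.
- ctrl.sense(): the state, without advancing time (a new reading comes with each control period).
- optics.capture(name): name is "side" or "top" or "wrist"; returns a dict with "img" (420x560x3 uint8, blue, green, red), "K" (3x3 intrinsics, pixels), "R" (3x3) and "t" (3): a world point X has camera coordinates R X + t. Camera axes: x right, y down, z forward; pixel columns grow to the right and rows downward; lengths in mm; the calibration is good to about 2 mm. A picture is of the moment at which its call begins. There is no depth.
- ctrl.finish_job(): hands the job in; it is judged then, once.
The state is a dict: "time_s": time; "joints": joint angles; "dq": joint speeds; "tau": joint torques, N m; "eef_pos": TCP position; "ee_rot": TCP orientation; "force": force on the tool from outside, world axes, zero at the start; "wrist_torque": the same for the moment, N m; "grip_width": opening from 0.0 (shut) to 1.0 (fully open); "grip_force": force on a finger pad.
Only numpy, scipy, OpenCV 4.12 (cv2) and the standard library are available. Lean on these libraries where they do the work, as an engineer would, in place of code of your own. Each camera call takes 0.05 s, during which the arm holds its last target. There are 200 camera calls.

## Working session

There is one attempt and no reset: what is moved stays moved. The work goes in short steps, Python scripts to look and compute and a shell command to move; the robot and the scene stay as the last step left them, time stands still between calls to the robot, and variables do not carry over. Pictures are saved under pics/ and viewed, at most 13 in all, crops included, and the job is handed in when it is done.

```bash
mkdir -p pics; cat > h.py <<'E'
import numpy as np, cv2, pickle
from rig import ctrl, optics
def cap(n,tag):
    c=optics.capture(n); cv2.imwrite(f'pics/{tag}.png',c['img']); pickle.dump({k:c[k] for k in('img','K','R','t')},open(f'pics/{tag}.pkl','wb')); return c
def load(tag): return pickle.load(open(f'pics/{tag}.pkl','rb'))
def ray(c,uv):
    K,R,t=[np.array(c[k],float) for k in 'KRt']; d=R.T@np.linalg.inv(K)@np.array([uv[0],uv[1],1.]); return -R.T@t.ravel(), d/np.linalg.norm(d)
def onz(c,uv,z):
    o,d=ray(c,uv); return (o+d*(z-o[2])/d[2]).round(1)
def tri(*cu):
    A=0;b=0
    for c,uv in cu:
        o,d=ray(c,uv); P=np.eye(3)-np.outer(d,d); A=A+P; b=b+P@o
    return np.linalg.solve(A,b).round(1)
def proj(c,X):
    p=np.array(c['K'])@(np.array(c['R'])@np.array(X,float)+np.array(c['t']).ravel()); return (p[:2]/p[2]).round(1)
E
python3 - <<'E'
from h import *
for n in('side','top','wrist'):
    c=cap(n,n+'0'); print(n,ray(c,(280,210)),c['K'][0][0])
a=np.hstack([cv2.resize(load(n+'0')['img'],(400,300)) for n in('side','wrist')])
t=load('top0')['img']
cv2.imwrite('pics/sw.png',a)
print(ctrl.sense())
E
```

```text
side (array([ 248.89628003, -615.42365866,  588.4877711 ]), array([ 0.32820421,  0.7171709 , -0.61477467])) 422.7263038374928
top (array([ 428.58789293,   17.22778719, 1083.27563072]), array([ 0.10037429,  0.01015777, -0.99489789])) 490.7891435416803
wrist (array([ 62.76605546, 529.4313717 , 373.10348865]), array([ 0.31120807, -0.08052428, -0.94692417])) 330.1729096959783
{'time_s': 0.15, 'joints': array([ 1.07261222e+00,  3.13309756e-01,  1.49823963e+00,  1.99442936e-05,
        1.33101074e+00, -2.23400112e-01]), 'dq': array([-0.00193831, -0.00280895, -0.00464908,  0.0018681 , -0.0011079 ,
       -0.00067208]), 'tau': array([ 1.46687311e-03, -4.12369323e+01, -2.59790450e+01, -2.33982928e-04,
        3.25907582e-03, -4.55208487e-05]), 'eef_pos': array([142.36781839, 505.13282267, 230.8811723 ]), 'ee_rot': array([-1.79829379e-04,  1.36962491e-01,  9.90576116e-01, -4.49175310e-04]), 'force': array([0.47828991, 0.01511828, 0.69440382]), 'wrist_torque': array([ 0.00785258,  0.04132465, -0.01077314]), 'grip_force': 0.0, 'grip_width': 1.0013759939200888}
```

View pics/top0.png

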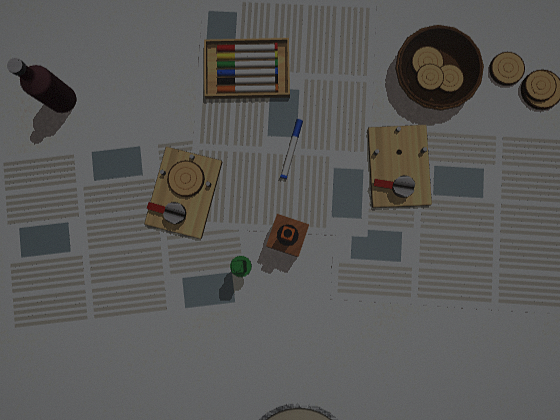

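View pics/side0.png

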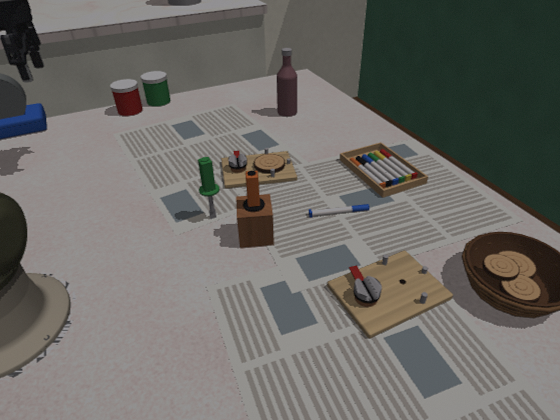

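The top view shows the slice jig at about (185,193) with its screw at (174,213), the holder and orange driver at (287,235), the green look-alike at (241,266), and the bare jig at (400,165). In the side view the driver's handle is at (253,190), the holder at (255,222) and the slice jig's screw at (238,161). Next I enlarge.

```bash
python3 - <<'E'
from h import *
def crop(tag,x,y,w,h,s): 
    i=load(tag)['img'][y:y+h,x:x+w]; i=cv2.convertScaleAbs(i,alpha=1.6); return cv2.resize(i,None,fx=s,fy=s,interpolation=cv2.INTER_CUBIC)
a=crop('top0',140,140,100,100,4);b=crop('top0',250,190,100,100,4)
c=crop('side0',210,140,100,50,4);d=crop('side0',220,160,66,100,4)[:, :]
o=np.vstack([np.hstack([a,b])])
cv2.imwrite('pics/c1.png',o)
e=np.zeros((400,800,3),np.uint8); e[:200,:400]=c; e[:400,420:420+264]=d
cv2.imwrite('pics/c2.png',e)
E
```

```text
(no output)
```

View pics/c1.png

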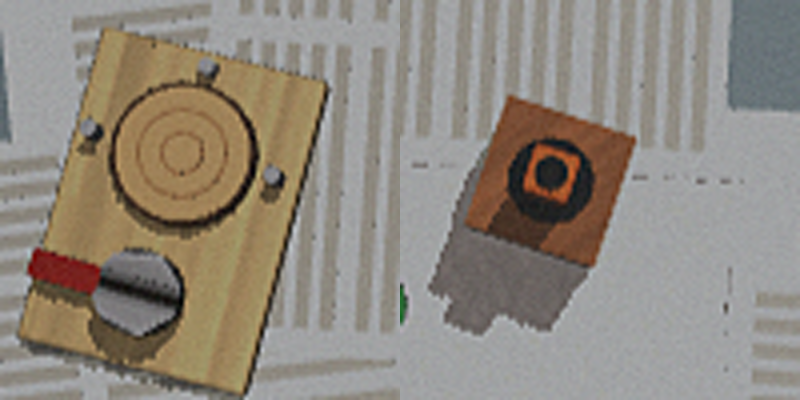

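View pics/c2.png

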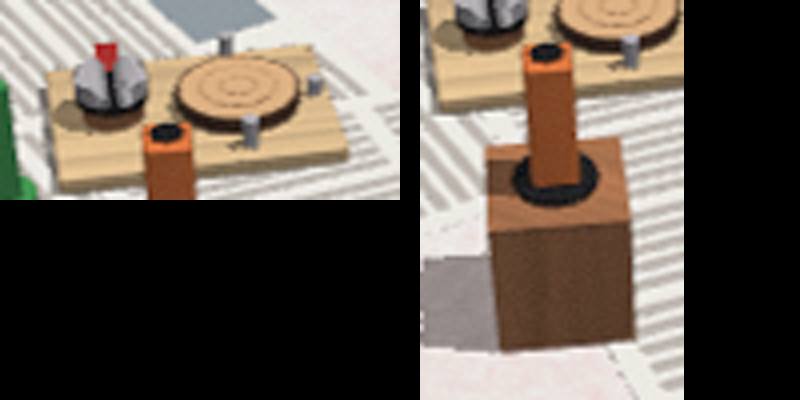

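```bash
python3 - <<'E'
from h import *
T=load('top0');S=load('side0')
A=lambda u,v:(140+u/4-.4,140+v/4-.4); B=lambda u,v:(250+(u-400)/4-.4,190+v/4-.4)
C=lambda u,v:(210+u/4-.4,140+v/4-.4); D=lambda u,v:(220+(u-420)/4-.4,160+v/4-.4)
print('handle top',tri((T,B(552,174)),(S,D(547,53))), onz(T,B(552,174),155))
print('screw top',tri((T,A(138,291)),(S,C(111,82))), onz(T,A(138,291),45))
print('slice',tri((T,A(183,153)),(S,C(238,87))), onz(T,A(183,153),26))
J=[onz(T,A(*p),14) for p in((104,28),(328,87),(246,396),(20,343))];print('jig',J,np.mean(J,0))
ang=lambda d:np.degrees(np.arctan2(d[1],d[0])).round(1)
print('jig x', ang(J[0]-J[3]),ang(J[1]-J[2]),'y',ang(J[0]-J[1]),ang(J[3]-J[2]))
H=[onz(T,B(*p),80) for p in((509,95),(636,137),(588,267),(467,226))];print('holder',np.mean(H,0))
print('edges',ang(H[0]-H[3]),ang(H[1]-H[2]),ang(H[0]-H[1]),ang(H[3]-H[2]))
print('holder top side corners',[tuple(onz(S,D(*p),80)) for p in((487,147),(619,139),(632,217),(489,231))],np.mean([onz(S,D(*p),80) for p in((487,147),(619,139),(632,217),(489,231))],0))
print('slot dir', ang(onz(T,A(100,281),45)-onz(T,A(182,302),45)),'tongue', ang(onz(T,A(32,269),29)-onz(T,A(138,291),45)))
E
```

```text
handle top [478.6  12.8 158.3] [478.1  13.  155. ]
screw top [532.9 254.3  40.8] [532.2 253.4  45. ]
slice [609.5 232.8  27.4] [609.3 233.3  26. ]
jig [array([682.2, 279.6,  14. ]), array([646.8, 155.5,  14. ]), array([476.8, 201.3,  14. ]), array([507.9, 325.1,  14. ])] [578.425 240.375  14.   ]
jig x -14.6 -15.1 y 74.1 75.9
holder [478.45   13.825  80.   ]
edges -18.6 -21.4 70.7 70.4
holder top side corners [(np.float64(460.1), np.float64(59.1), np.float64(80.0)), (np.float64(523.3), np.float64(34.9), np.float64(80.0)), (np.float64(502.4), np.float64(-26.7), np.float64(80.0)), (np.float64(436.5), np.float64(-5.6), np.float64(80.0))] [480.575  15.425  80.   ]
slot dir 74.7 tongue 76.6
```

```bash
python3 -m handwheel '[[[-1,0.45,-0.655,0.1,-0.04],[-1,0.45,-0.655,0.1,-0.04],[-1,0.45,-0.655,0.1,-0.04],[-1,0.45,-0.655,0.1,-0.04],[-1,0.45,-0.655,0.1,-0.04],[-1,0.45,-0.655,0.1,-0.04],[-1,0.45,-0.655,0.1,-0.04],[-1,0.45,-0.655,0,-0.04]]]' 80
python3 -m handwheel '[[[-1,0.45,-0.655,0,-0.04],[-1,0.45,-0.655,0,-0.04],[-1,0.45,-0.655,0,-0.04],[-1,0.45,-0.655,0,-0.04],[-1,0.45,-0.655,0,-0.04],[-1,0.45,-0.655,0,-0.04],[-1,0.45,-0.655,0,-0.04],[-1,0,0,0,0],[-1,0,0,0,0]]]'
python3 - <<'E'
from h import *
cap('wrist','w1')
i=cv2.convertScaleAbs(load('w1')['img'],alpha=1.5); cv2.imwrite('pics/w1b.png',i)
c=load('w1')
for X in [(478.6,13,155),(479,14.5,80),(533,254,45)]: print(proj(c,X))
E
```

```text
time_s: 0.95
eef_pos: [323.2, 241.9, 266.8]
ee_rot: [0.001, 0.159, 0.987, 0.0]
force: [0.6, 0.2, 0.2]
grip_width: 0.997
grip_force: 0.0
time_s: 1.85
eef_pos: [479.9, 13.8, 265.8]
ee_rot: [-0.001, 0.179, 0.984, 0.0]
force: [-0.1, 0.0, -0.6]
grip_width: 0.999
grip_force: 0.0
[273.9 206.1]
[276.1 183.2]
[499.5 145.1]
```

View pics/w1b.png

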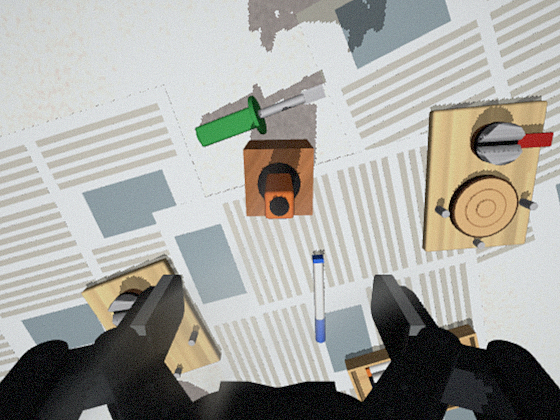

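The wrist view shows the upright orange handle's top at (279,205), the holder's top corners at (244,141), (312,141), (312,215) and (246,215), and the screw head at (500,143). The green look-alike lies beside the holder.

```bash
python3 - <<'E'
from h import *
T=load('top0');S=load('side0');W=load('w1')
A=lambda u,v:(140+u/4-.4,140+v/4-.4); B=lambda u,v:(250+(u-400)/4-.4,190+v/4-.4)
C=lambda u,v:(210+u/4-.4,140+v/4-.4); D=lambda u,v:(220+(u-420)/4-.4,160+v/4-.4)
print('handle top',tri((T,B(552,174)),(S,D(547,53)),(W,(279,205))), onz(W,(279,205),155))
H=np.array([onz(W,p,80) for p in((244,141),(312,141),(312,215),(246,215))]);print(H,H.mean(0))
print('screw',tri((T,A(138,291)),(S,C(111,82)),(W,(500,143))),onz(W,(500,143),45))
print('slot dir W',onz(W,(476,144),45)-onz(W,(524,144),45))
E
python3 -m handwheel '[[[-1,0,0.04,-0.6,0],[-1,0,0,-0.6,0],[-1,0,0,-0.6,0],[-1,0,0,-0.3,0],[-1,0,0,0,0]]]'
python3 - <<'E'
from h import *
cap('wrist','w2');cap('side','s2')
a=np.zeros((420,800,3),np.uint8); w=load('w2')['img'];s=load('s2')['img']
a[:,:500]=w[:,30:530]; a[:360,500:]=cv2.resize(s[130:250,205:305],(300,360),interpolation=2)
cv2.imwrite('pics/m2.png',cv2.convertScaleAbs(a,alpha=1.5))
E
```

```text
handle top [479.   15.1 156.4] [479.2  17.2 155. ]
[[ 4.281e+02  1.000e-01  8.000e+01]
 [ 4.516e+02  6.250e+01  8.000e+01]
 [ 5.246e+02  3.780e+01  8.000e+01]
 [ 5.000e+02 -2.740e+01  8.000e+01]] [476.075  18.25   80.   ]
screw [532.8 255.4  40.7] [530.9 254.8  45. ]
slot dir W [-18.4 -48.8   0. ]
time_s: 2.4
eef_pos: [478.5, 17.3, 159.8]
ee_rot: [-0.002, 0.178, 0.984, 0.0]
force: [-0.9, 0.9, 0.0]
grip_width: 0.997
grip_force: 0.0
```

View pics/m2.png

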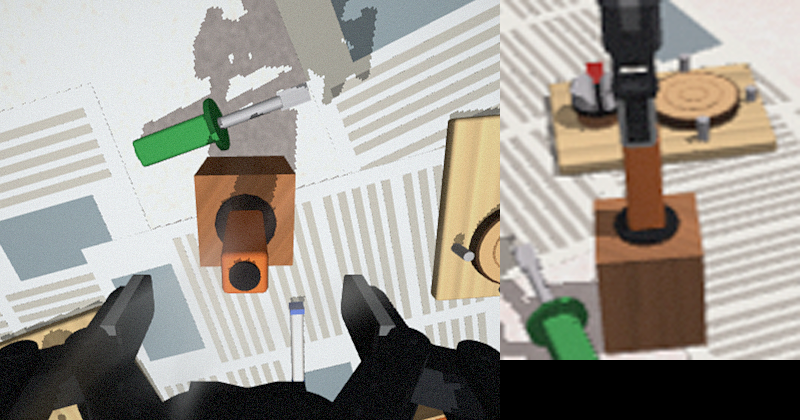

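The handle is centred between the open fingers (handle at image column about 245, fingers at 152 and 343). The green look-alike lies on the table, apart from the holder. Next I go down and grip.

```bash
python3 -m handwheel '[[[-1,0,-0.02,-0.3,0],[-1,0,0,-0.3,0],[-1,0,0,-0.3,0],[-1,0,0,-0.28,0],[-1,0,0,0,0],[1,0,0,0,0],[1,0,0,0,0],[1,0,0,0,0],[1,0,0,0,0],[1,0,0,0,0]]]' 80
python3 -m handwheel '[[[1,0,0,0,0],[1,0,0,0,0],[1,0,0,0,0]]]'
```

```text
time_s: 3.5
eef_pos: [480.4, 15.0, 102.9]
ee_rot: [0.001, 0.178, 0.984, 0.0]
force: [0.5, 0.9, 4.0]
grip_width: 0.27
grip_force: 78.6
time_s: 3.8
eef_pos: [480.4, 15.0, 102.9]
ee_rot: [0.001, 0.178, 0.984, 0.0]
force: [0.3, 0.0, 5.6]
grip_width: 0.273
grip_force: 78.7
```

```bash
python3 -m handwheel '[[[1,0,0,0.2,0],[1,0,0,0.3,0],[1,0,0,0.4,0],[1,0,0,0.4,0],[1,0,0,0.4,0],[1,0,0,0.4,0],[1,0,0,0.4,0],[1,0,0,0,0],[1,0,0,0,0]]]'
python3 - <<'E'
from h import *
cap('wrist','w3');cap('side','s3');cap('top','t3')
a=np.zeros((420,800,3),np.uint8); w=load('w3')['img'];s=load('s3')['img']
a[:,:400]=w[:,80:480]; a[:,400:]=cv2.resize(s[110:215,200:300],(400,420),interpolation=2)
cv2.imwrite('pics/m3.png',cv2.convertScaleAbs(a,alpha=1.5))
E
```

```text
time_s: 4.7
eef_pos: [479.7, 15.1, 226.8]
ee_rot: [-0.0, 0.178, 0.984, -0.0]
force: [-0.5, -0.3, -1.9]
grip_width: 0.268
grip_force: 78.3
```

View pics/m3.png

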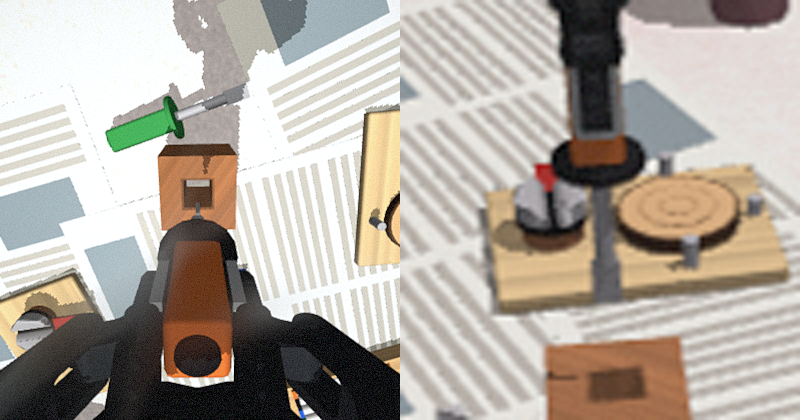

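The wrist crop shows the shank and a thin blade at (198,205); in the side crop the blade is broad at (605,285). So the blade's width lies along about -20°, and it needs about +93° to match the slot. Next I carry it above the screw while turning.

```bash
python3 -m handwheel '[[[1,0.087,0.398,0,0.97],[1,0.087,0.398,0,0.97],[1,0.087,0.398,0,0.97],[1,0.087,0.398,0,0.97],[1,0.087,0.398,0,0.97],[1,0.087,0.398,0,0.97],[1,0.087,0.398,0,0.97],[1,0.087,0.398,0,0.97],[1,0.087,0.398,0,0.97],[1,0.087,0.398,0,0.97]]]'
python3 -m handwheel '[[[1,0.087,0.398,0,0.97],[1,0.087,0.398,0,0.97],[1,0,0,-0.3,0],[1,0,0,-0.3,0],[1,0,0,-0.3,0],[1,0,0,0,0],[1,0,0,0,0]]]'
python3 - <<'E'
from h import *
cap('wrist','w4');cap('side','s4');cap('top','t4')
a=np.zeros((420,800,3),np.uint8); w=load('w4')['img'];s=load('s4')['img']
a[:,:400]=w[:,80:480]; a[:,400:]=cv2.resize(s[105:189,200:280],(400,420),interpolation=2)
cv2.imwrite('pics/m4.png',cv2.convertScaleAbs(a,alpha=1.5))
E
```

```text
time_s: 5.85
eef_pos: [523.3, 214.8, 226.3]
ee_rot: [-0.001, -0.48, 0.877, 0.0]
force: [-0.9, -0.4, -1.1]
grip_width: 0.276
grip_force: 78.3
time_s: 6.55
eef_pos: [532.1, 253.8, 182.1]
ee_rot: [-0.0, -0.592, 0.806, 0.0]
force: [-0.2, 0.4, -0.0]
grip_width: 0.271
grip_force: 78.5
```

View pics/m4.png

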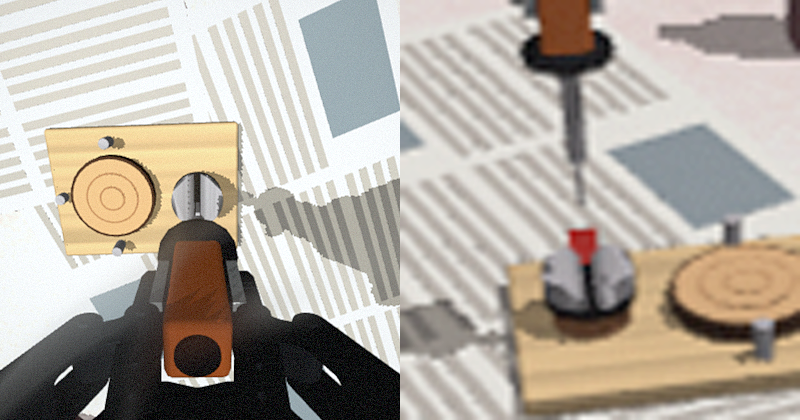

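The wrist crop shows the slot vertical at column about 198, in line with the shank at (198,220). In the side crop the blade's tip is at (580,203) and the slot at (590,275). I check these numbers.

```bash
python3 - <<'E'
from h import *
S=load('s4');W=load('w4');tip=(532.1,253.8,84.2)
E=lambda u,v:(200+(u-400)/5-.4,105+v/5-.4)
print('side tip pred',proj(S,tip),'obs',E(580,203))
print('side slot-top pred at tip xy',proj(S,(532.1,253.8,45)),'floor',proj(S,(532.1,253.8,33)),'obs',E(590,275),E(590,300))
print('wrist pred tip',proj(W,tip),'head',proj(W,(532.1,253.8,45)),'obs head',(197+80,199))
print('tip on -> dx per 1px', onz(S,E(580,203),84.2),onz(S,E(590,278),45),onz(W,(277,199),45))
E
```

```text
side tip pred [235.5 144.9] obs (235.6, 145.2)
side slot-top pred at tip xy [236.8 158.8] floor [237.2 162.9] obs (237.6, 159.6) (237.6, 164.6)
wrist pred tip [276.5 209.7] head [276.6 195.5] obs head (277, 199)
tip on -> dx per 1px [531.7 252.2  84.2] [531.4 246.7  45. ] [532.7 257.   45. ]
```

```bash
python3 -m handwheel '[[[1,0,0,-0.3,0],[1,0,0,-0.3,0],[1,0,0,-0.14,0],[1,0,0,-0.06,0],[1,0,0,-0.06,0],[1,0,0,-0.06,0],[1,0,0,0,0]]]'
python3 -m handwheel '[[[1,0,0,-0.03,0],[1,0,0,-0.03,0],[1,0,0,0,0]]]'
```

```text
time_s: 7.4
eef_pos: [532.2, 253.8, 136.3]
ee_rot: [0.0, -0.592, 0.806, 0.0]
force: [0.2, -0.0, -1.1]
grip_width: 0.272
grip_force: 78.5
time_s: 7.7
eef_pos: [532.1, 253.8, 133.1]
ee_rot: [-0.0, -0.592, 0.806, 0.0]
force: [0.0, -0.8, -1.6]
grip_width: 0.268
grip_force: 78.5
```

```bash
python3 -m handwheel '[[[1,0,0,-0.03,0],[1,0,0,0,0],[1,0,0,0,0],[1,0,0,0,-0.5],[1,0,0,0,-0.5],[1,0,0,0,-0.5],[1,0,0,0,-0.5],[1,0,0,0,-0.5],[1,0,0,0,0]]]'
python3 - <<'E'
from h import *
s=ctrl.sense();print(s['force'],s['wrist_torque'],s['eef_pos'])
E
```

```text
time_s: 8.6
eef_pos: [532.3, 253.7, 131.8]
ee_rot: [0.0, -0.443, 0.897, -0.0]
force: [1.5, -0.8, -1.4]
grip_width: 0.273
grip_force: 78.4
[ 1.48882952 -0.76345218 -1.37660964] [-0.15191227 -0.09609277  0.06081245] [532.28649925 253.74763447 131.84942226]
```

```bash
python3 -m handwheel '[[[1,0,0,0,-0.8],[1,0,0,0,-0.8],[1,0,0,0,-0.8],[1,0,0,0,-0.8],[1,0,0,0,-0.8],[1,0,0,0,-0.8],[1,0,0,0,-0.8],[1,0,0,0,-0.8],[1,0,0,0,-0.8],[1,0,0,0,0]]]'
python3 -m handwheel '[[[1,0,0,0,-0.8],[1,0,0,0,-0.8],[1,0,0,0,-0.8],[1,0,0,0,0],[1,0,0,0,0]]]'
python3 - <<'E'
from h import *
s=ctrl.sense();print(s['force'],s['wrist_torque'])
cap('wrist','w5');cap('side','s5')
a=np.zeros((420,800,3),np.uint8); w=load('w5')['img'];s=load('s5')['img']
a[:,:400]=w[:,80:480]; a[:,400:]=cv2.resize(s[105:189,200:280],(400,420),interpolation=2)
cv2.imwrite('pics/m5.png',cv2.convertScaleAbs(a,alpha=1.5))
E
```

```text
time_s: 9.6
eef_pos: [531.0, 255.3, 131.8]
ee_rot: [-0.001, 0.044, 0.999, 0.001]
force: [-4.9, 6.6, 0.9]
grip_width: 0.269
grip_force: 78.8
time_s: 10.1
eef_pos: [531.3, 255.7, 131.8]
ee_rot: [-0.001, 0.209, 0.978, 0.002]
force: [-3.4, 7.0, -0.0]
grip_width: 0.276
grip_force: 78.7
[-3.42505549  6.97912689 -0.03787059] [2.07106712 0.83045975 0.11256466]
```

View pics/m5.png

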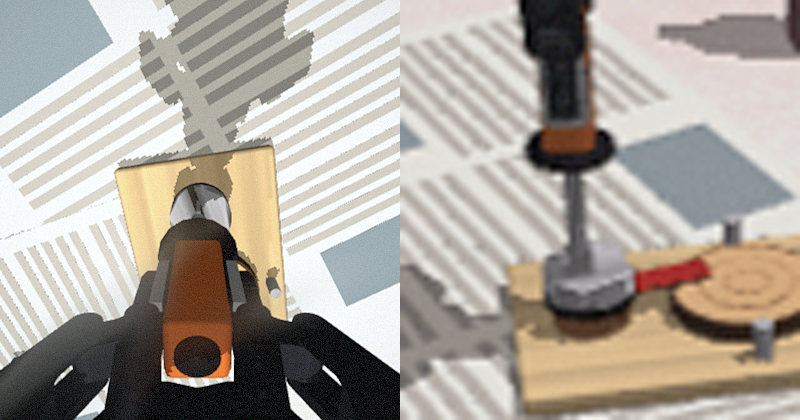

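The tongue now points over the slice: its tip is at (708,268) in the side crop and the blade is still in the slot. I check its angle.

```bash
python3 - <<'E'
from h import *
S=load('s5')
E=lambda u,v:(200+(u-400)/5-.4,105+v/5-.4)
for p in((708,264),(708,268),(708,274)):
    q=onz(S,E(*p),30); d=q-np.array([532,255,30]); print(q,np.linalg.norm(d),np.degrees(np.arctan2(d[1],d[0])))
E
```

```text
[598.1 255.7  30. ] 66.10370640138117 0.6067404908637939
[596.6 252.   30. ] 64.66962192559967 -2.658884394243412
[594.2 246.6  30. ] 62.76463972652122 -7.6911617519411255
```

```bash
python3 -m handwheel '[[[1,0,0,0,-0.6],[1,0,0,0,-0.6],[1,0,0,0,0],[1,0,0,0,0],[1,0,0,0,0.5],[1,0,0,0,0]]]'
python3 -m handwheel '[[[1,0,0,0.06,0],[1,0,0,0.1,0],[1,0,0,0.15,0],[1,0,0,0.3,0],[1,0,0,0.4,0],[1,0,0,0.4,0],[1,0,0,0.4,0],[1,0,0,0.2,0],[1,0,0,0,0],[1,0,0,0,0]]]'
python3 - <<'E'
from h import *
cap('wrist','w6');cap('side','s6');cap('top','t6')
a=np.zeros((420,800,3),np.uint8); w=load('t6')['img'];s=load('s6')['img']
a[:400,:400]=cv2.resize(w[140:240,140:240],(400,400),interpolation=2); a[:,400:]=cv2.resize(s[85:190,200:300],(400,420),interpolation=2)
cv2.imwrite('pics/m6.png',cv2.convertScaleAbs(a,alpha=1.5))
E
```

```text
time_s: 10.8
eef_pos: [531.5, 255.8, 131.9]
ee_rot: [-0.001, 0.255, 0.967, 0.002]
force: [-1.8, 8.1, -1.1]
grip_width: 0.272
grip_force: 78.6
time_s: 11.8
eef_pos: [531.9, 253.7, 231.5]
ee_rot: [-0.001, 0.257, 0.966, -0.0]
force: [-0.4, -0.7, -1.3]
grip_width: 0.268
grip_force: 79.5
```

View pics/m6.png

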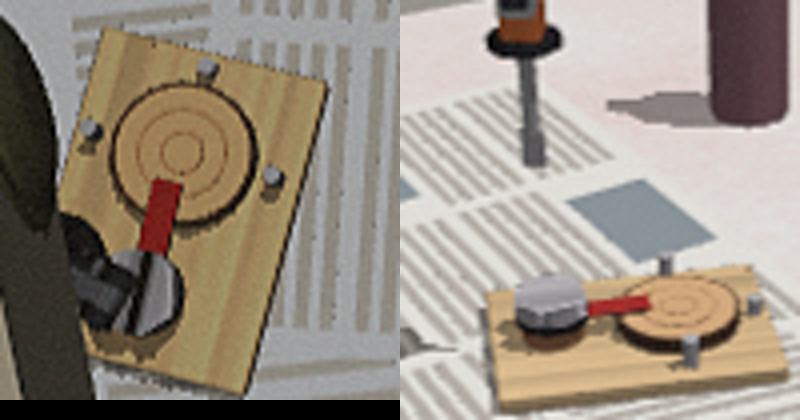

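The tongue runs from the head at (138,291) to (168,182) in the top crop. That is parallel to the jig's long edge, so it points at the slice's middle. Next I take the driver back to the holder.

```bash
python3 -m handwheel '[[[1,-0.087,-0.398,0,0.1],[1,-0.087,-0.398,0,0.1],[1,-0.087,-0.398,0,0.1],[1,-0.087,-0.398,0,0.1],[1,-0.087,-0.398,0,0.1],[1,-0.087,-0.398,0,0.1],[1,-0.087,-0.398,0,0.1],[1,-0.087,-0.398,0,0.1],[1,-0.087,-0.398,0,0.1],[1,-0.087,-0.398,0,0.1]]]'
python3 -m handwheel '[[[1,-0.087,-0.398,0,0.1],[1,-0.087,-0.398,0,0.1],[1,0,0,-0.1,0],[1,0,0,-0.1,0],[1,0,0,-0.16,0],[1,0,0,0,0],[1,0,0,0,0]]]'
python3 - <<'E'
from h import *
cap('wrist','w7');cap('side','s7')
a=np.zeros((420,800,3),np.uint8); w=load('w7')['img'];s=load('s7')['img']
a[:,:400]=w[:,80:480]; a[:,400:]=cv2.resize(s[140:245,205:305],(400,420),interpolation=2)
cv2.imwrite('pics/m7.png',cv2.convertScaleAbs(a,alpha=1.5))
E
```

```text
time_s: 12.95
eef_pos: [488.2, 54.1, 231.8]
ee_rot: [-0.0, 0.189, 0.982, -0.0]
force: [-0.3, 0.5, -1.5]
grip_width: 0.272
grip_force: 79.5
time_s: 13.65
eef_pos: [480.0, 15.6, 214.0]
ee_rot: [-0.0, 0.175, 0.985, 0.0]
force: [-0.6, -0.0, -1.3]
grip_width: 0.268
grip_force: 79.6
```

View pics/m7.png

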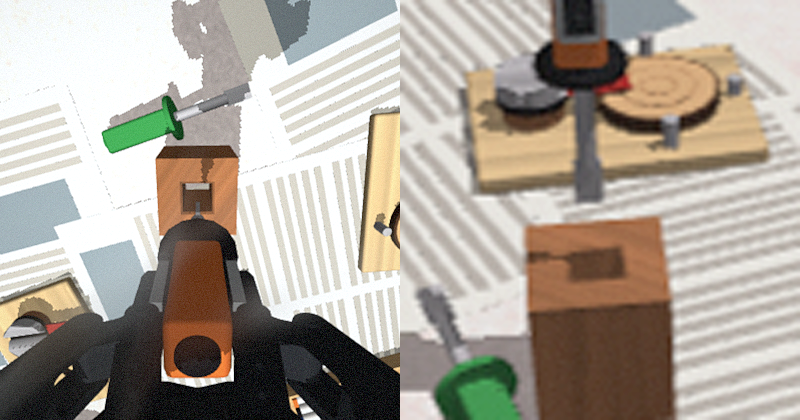

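The blade is over the hole: in the side crop its tip is at (589,198) and the hole's centre at (598,264). In the wrist crop both are in column 198.

```bash
python3 - <<'E'
from h import *
S=load('s7');E=lambda u,v:(205+(u-400)/4-.4,140+v/4-.4)
print(proj(S,(480,15.6,116)),E(589,200),'hole',proj(S,(480,15.6,80)),E(597,264),onz(S,E(597,264),80),onz(S,E(589,200),116))
E
python3 -m handwheel '[[[1,0,0,-0.3,0],[1,0,0,-0.3,0],[1,0,0,-0.2,0],[1,0,0,-0.2,0],[1,0,0,0,0]]]'
```

```text
[252.5 190.4] (251.85, 189.6) hole [253.5 205.2] (253.85, 205.6) [480.1  14.   80. ] [480.   18.6 116. ]
time_s: 14.25
eef_pos: [479.6, 15.2, 163.4]
ee_rot: [-0.001, 0.176, 0.984, 0.0]
force: [-0.7, -0.4, -0.9]
grip_width: 0.272
grip_force: 79.6
```

Within 1–2 mm, and no contact force. I lower the rest of the way, 60.5 mm.

```bash
python3 -m handwheel '[[[1,0,0,-0.3,0],[1,0,0,-0.3,0],[1,0,0,-0.3,0],[1,0,0,-0.16,0],[1,0,0,-0.06,0],[1,0,0,-0.04,0],[1,0,0,0,0],[1,0,0,0,0]]]'
```

```text
time_s: 15.05
eef_pos: [480.3, 15.0, 106.8]
ee_rot: [0.001, 0.176, 0.984, -0.0]
force: [-0.2, 0.9, -0.8]
grip_width: 0.271
grip_force: 79.6
```

```bash
python3 -m handwheel '[[[1,0,0,-0.04,0],[1,0,0,-0.03,0],[1,0,0,0,0],[1,0,0,0,0]]]'
```

```text
time_s: 15.45
eef_pos: [480.1, 15.0, 103.0]
ee_rot: [0.0, 0.176, 0.984, -0.0]
force: [-1.1, 0.8, 2.0]
grip_width: 0.275
grip_force: 79.7
```

Seated (upward force appears at 103.0). I release and retreat upward.

```bash
python3 -m handwheel '[[[0.2,0,0,0,0],[0.0,0,0,0,0],[-0.5,0,0,0,0],[-1,0,0,0,0],[-1,0,0,0,0],[-1,0,0,0,0],[-1,0,0,0,0]]]'
python3 -m handwheel '[[[-1,0,0,0.2,0],[-1,0,0,0.4,0],[-1,0,0,0.6,0],[-1,0,0,0.6,0],[-1,0,0,0.6,0],[-1,0,0,0.6,0],[-1,0,0,0,0],[-1,0,0,0,0],[-1,0,0,0,0],[-1,0,0,0,0]]]'
python3 - <<'E'
from h import *
cap('wrist','w8');cap('side','s8');cap('top','t8')
a=np.zeros((420,800,3),np.uint8); w=load('w8')['img'];s=load('s8')['img']
a[:,:400]=w[:,80:480]; a[:,400:]=cv2.resize(s[140:245,205:305],(400,420),interpolation=2)
cv2.imwrite('pics/m8.png',cv2.convertScaleAbs(a,alpha=1.5))
E
```

```text
time_s: 16.15
eef_pos: [480.0, 15.0, 102.8]
ee_rot: [0.0, 0.176, 0.984, -0.0]
force: [0.1, 0.6, -0.4]
grip_width: 1.0
grip_force: 0.0
time_s: 17.15
eef_pos: [479.6, 15.1, 251.9]
ee_rot: [-0.001, 0.176, 0.984, 0.0]
force: [0.5, 0.4, -0.1]
grip_width: 0.998
grip_force: 0.0
```

View pics/m8.png

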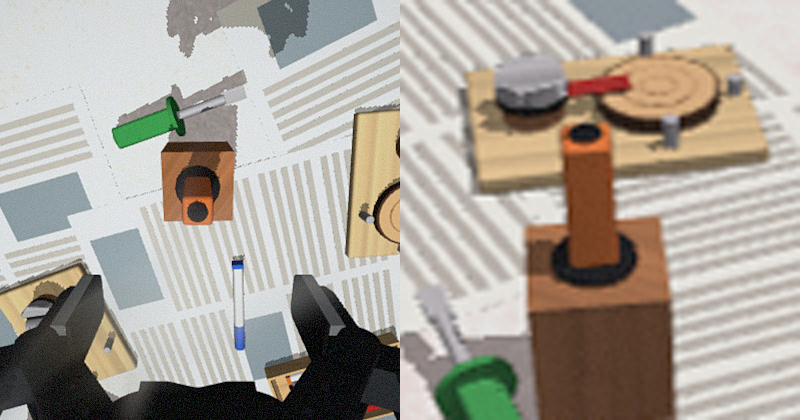

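The driver stands upright with its collar on the holder (collar at (594,258), handle top at (586,133) in the side crop). The tongue still points over the slice and the gripper is clear. I hand in.

```bash
python3 -c "
from rig import ctrl
print(ctrl.finish_job())"
```

```text
the job is handed in; nothing more can be done
None
```

I handed the job in at about 17 s, and the verdict was not shown: the pictures show the red tongue across the middle of the slice and the screwdriver upright in its holder; the gripper never went near the empty jig, and the green look-alike, which stood in the first pictures, had fallen by my first wrist view with no contact showing in my force readings.

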